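# Prop open the lens-block case

## Robot

A 7-joint arm with a two-finger parallel gripper is mounted at the origin on the work surface. World frame = base frame: x ahead of the robot, y to its left, z up, the work surface at z = 0. Lengths are in m, angles in rad, forces in N, time in s.
With the tool pointing down it reaches from about 0.4 to 0.85 m from the base axis. Payload 6.9 kg.
Tool frame: the origin (TCP) lies midway between the tips of the shut fingers; the grasp point (between the pads) lies behind it (ctrl.pinch_z is the z of the grasp point in the tool frame, in m); z points along the fingers, y is the direction in which the jaws open and shut (so a half turn about z gives the same grasp; the last joint's range is limited). The gripper opens to 85 mm and grips with 20 to 120 N. Pads are 22 mm wide; open, the fingers measure 114 mm over their backs; the gripper's body (76 mm by 85 mm) begins 54 mm behind the grasp point. The pads swing forward as they close: fully open they stand 13 mm farther back than shut.
Start: joints at [1.385, 0.507, -0.238, 1.5, 0.126, 1.149, -0.155], TCP at [0.18, -0.599, 0.231] pointing down, gripper open.
Joint ranges: [-3.08, 3.08], [-0.24, 2.05], [-1.43, 1.35], [0, 2.5], [-1.52, 4.66], [0.17, 1.96], [-2.89, 2.89]. Speed limits (rad/s): [2.39, 2.39, 3.14, 3.14, 3.14, 3.14, 3.14].

## Interface

Orientations are given as a unit quaternion [w, x, y, z].
In Python, from station import ctrl, get_state, vision, ticket, models gives the robot as it stands. Calls block until the motion is done:
- ctrl.movep(position, orientation): joint-space move of the TCP to a pose.
- ctrl.movel(position, frame=None, max_speed=0.15): straight line of the TCP; frame=None keeps the orientation; max_speed is the mean speed in m/s.
- ctrl.set_joints(angles): joint-space move.
- ctrl.ungrasp() and ctrl.close_gripper(force=None): open the fingers fully, or close them until they stop; force is the grip in N (None keeps the last).
- ctrl.pause(seconds).
- ctrl.ik(position, orientation): joint angles nearest the present ones, or None.
- get_state(): the state.
- vision.grab_frame(name): name is "side" or "top" or "wrist"; returns (picture, depth): 480x640x3 uint8, blue, green, red; 480x640 float32, m along the optical axis (not along the pixel's ray), 0 where there is no reading.
- vision.camera_info(name): a dict with "mtx" (3x3 intrinsics, pixels), "dist_coeffs" ([k1, k2, p1, p2, k3] as OpenCV has them; the pictures are not rectified), "R" (3x3) and "t" (3): a world point X has camera coordinates R X + t; the wrist camera has in their place "hand_eye" (4x4, takes a point from camera to tool coordinates, whose origin is the TCP and whose axes are the flange's). Camera axes: x right, y down, z forward; pixel columns grow to the right and rows downward; lengths in m; the calibration is good to about 2 mm. A picture is of the moment at which its call begins: read the wrist's pose just before it. camera_info takes no time and is no camera call.
A pose or a line that the arm cannot do raises ctrl.Unreachable and nothing moves.
- ticket.close_job(): hands the job in, once; it reports no verdict.
Trained networks look in the newest picture that a camera, given by its name, has taken for a name from the list of things; names that differ only in an ending like _2 or _b are one class to them, and where a whole thing is asked for, a point or a joint stands for the part that bears it (a point fixed in the world has none). Each returns a list of dicts, best first, with "p" (0 to 1); they miss things now and then, are a little off and sometimes report something else, mostly with a low value. They report only what shows in the picture. A call takes as long as a camera call.
- models.recognise(camera, target): "point" ([column, row] in pixels, amid what is visible of it).
- models.masks_of(camera, target): "mask" (480x640 bool, what is visible of it) and "point" ([column, row] in pixels, amid what is visible of it).
The state is a dict: "time": time; "qpos": joint angles; "qd": joint speeds; "tau": joint torques, N m; "tcp_pos": TCP position; "eef_rot": TCP orientation; "contact_force": force on the tool from outside, world axes, zero at the start; "wrist_torque": the same for the moment, N m; "width": finger opening in m.
Only numpy, scipy, OpenCV 4.12 (cv2) and the standard library are available. Lean on these libraries where they do the work, as an engineer would, in place of code of your own. Each camera call takes 0.05 s, during which the arm holds its last target.

## Task

Two aluminium flip-top cases stand on the lens lab counter. On the one with a folding steel stay on its side, raise the lid by its front tab, then push the stay's crossbar back, away from the tab side, past straight until it stops, so the stay is locked and the lid stays up with nobody holding it. Leave the plain case without a stay where it is.

Things in the scene. Friction and masses are not known exactly. Their poses are not given: they have to be found in the camera images.
- block_case: Case with the stay, fixed: aluminium box 200 deep (x), 220 wide (y), 80 mm high, plus 14 mm lid. Origin: centre of underside; -x is the front (tab), z up. Lid hinge along y at x 100, z 80 mm. Stay outside the -y wall, in the plane y -116 to -125: two flat steel links of 86 mm, the lower pinned to the wall at (-10, 40) in x, z, the upper to the lid's edge 110 mm from the hinge; folded when shut.
- lid_tab (a point): Grip point of the bright steel tab in the middle of the lid's front edge: 30 mm wide (y), 12 thick, sticking out 47 mm. The point is in mid-thickness, 32 mm out from the edge, 232 mm from the hinge, 7 mm above it when shut (87 mm over the counter). Axes turn with the lid, parallel to the case's when shut. Pinched by its y sides, the tab can pivot between the fingers as the lid turns.
- stay_bar (a point): Point on the axis of the crossbar at the stay's middle pin: bright steel, 18 mm round, sticking out sideways from case y -117 to -185; point at y -165. Case x, z in mm: (-93, 64) lid shut; (-17, 126) lid at 60 deg; (9, 124) at 70; (34, 114) stay straight; (41, 109) locked at its stop. With the lid above 60 deg, a push of some newtons towards +x drives it there, lifting the lid the last degrees.
- case_lid (a joint): Lid angle, rad: 0 shut, grows as it opens; at most 1.31 (75 deg), with the stay straight; 1.30 locked. Lid about 0.45 kg. Its stiff hinge holds it up by friction above about 1.0 rad (57 deg); let go lower, it falls shut.
- stay_knee (a joint): Angle of the stay's middle joint, rad: 0 folded (lid shut), 1.60 with the lid at 60 deg, 2.03 at 70 deg, 2.59 links in line, 2.80 at the stop past straight (locked: it stays there by itself).
- plain_case: Bystander: smaller shut aluminium case without a stay, 170 deep (x), 150 wide (y), 69 mm high, with a similar tab on its front (-x); loose, about 1.6 kg. Origin: centre of its underside. Not to be shifted. Also about, not listed: two red metal lens blocks and a white mug.

How it is judged:
By the outcome, as a careful person would: the job done as asked, in the order asked, and still so for the second after the job is handed in, with the robot touching nothing.
It also fails if it takes over 48 s, if anything falls off the work surface, if the arm or the gripper's body presses on something with over 40 N, if the wrist force passes 120 N, or if a joint passes its speed limit or range.

## Working session

There is one attempt and no reset: what is moved stays moved. The work goes in short steps, each a Python script; the robot and the scene stay as the last script left them, time stands still between calls to the robot, and variables do not carry over. Pictures are saved under pics/ and viewed, and the job is handed in when it is done.

```bash
ls; mkdir -p pics; python3 - <<'E'
from station import ctrl, get_state, vision, ticket, models
import cv2
s=get_state(); print(s['time'],s['tcp_pos'],s['eef_rot'],s['width'],ctrl.pinch_z)
for n in('side','top'):
    p,d=vision.grab_frame(n); cv2.imwrite(f'pics/{n}0.png',p)
    import numpy as np; np.save(f'pics/{n}0.npy',d)
    print(n,vision.camera_info(n))
    for t in('block_case','lid_tab','stay_bar','plain_case'):
        print(t,[(r['point'],round(r['p'],2)) for r in models.recognise(n,t)])
print(get_state()['time'])
E
```

```text
pics
0.0 [ 0.17958054 -0.59813967  0.23043083] [-8.66315581e-04  9.89374346e-01  1.45387865e-01 -1.48949921e-04] 0.08551970750205018 -0.0187
side {'mtx': array([[461.66928563,   0.        , 309.11361424],
       [  0.        , 461.66928563, 250.40571453],
       [  0.        ,   0.        ,   1.        ]]), 'dist_coeffs': array([0.00239132, 0.        , 0.        , 0.        , 0.        ]), 'R': array([[ 0.914338  , -0.40485305,  0.00894606],
       [-0.30404991, -0.70093606, -0.64516842],
       [ 0.26746902,  0.58718195, -0.76398801]]), 't': array([-0.54336935,  0.14102328,  0.72665446])}
block_case [([249.2, 157.4], 0.87)]
lid_tab [([243.5, 145.3], 0.92)]
stay_bar [([238.8, 195.6], 0.55)]
plain_case [([328.8, 316.4], 0.89)]
top {'mtx': array([[557.5202448 ,   0.        , 316.74770581],
       [  0.        , 557.5202448 , 238.55231415],
       [  0.        ,   0.        ,   1.        ]]), 'dist_coeffs': array([-0.15046306,  0.        ,  0.        ,  0.        ,  0.        ]), 'R': array([[ 0.0196395 , -0.99980038, -0.00367339],
       [-0.99887269, -0.01946221, -0.04329634],
       [ 0.04321621,  0.00451956, -0.99905552]]), 't': array([-0.08667909,  0.53643558,  1.09480938])}
block_case [([172.7, 233.5], 0.79)]
lid_tab [([166.8, 231.8], 0.71)]
stay_bar [([241.4, 278.5], 0.63)]
plain_case [([385.4, 238.8], 0.73)]
0.5
```

View pics/side0.png

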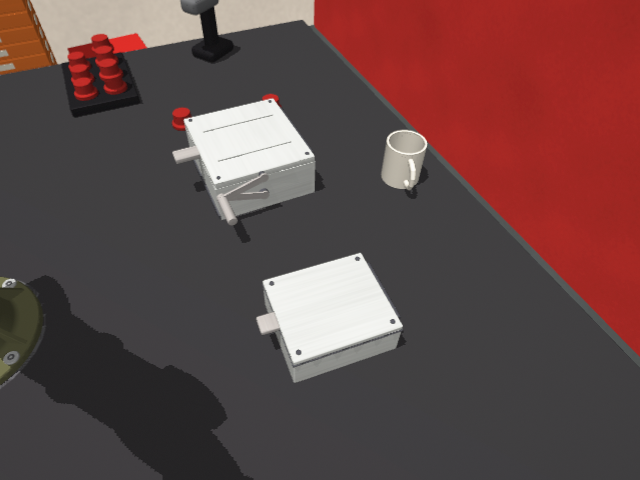

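View pics/top0.png

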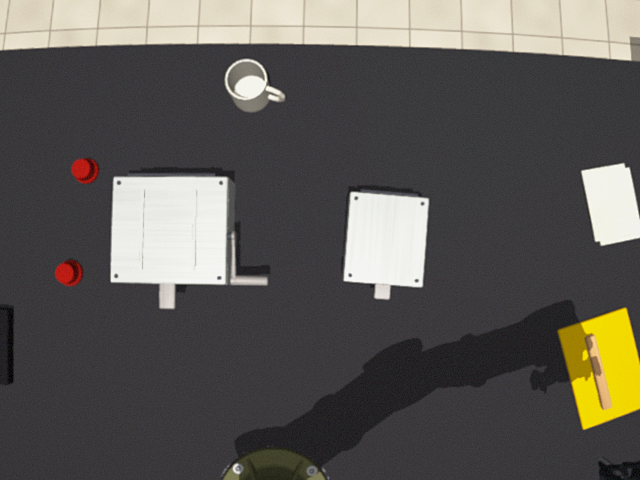

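The side view shows the stay case at about (250,157), with its crossbar at about (228,210) and its tab at (187,154). The plain case is at about (329,316). In the top view, the stay case's lid spans roughly (111–234, 177–284), its tab is at (167,296) and its bar at (250,281). The networks' tab and bar points are too inexact to use directly, so I'll fit the pose from depth.

```bash
cat > h.py <<'E'
import numpy as np, cv2
from station import ctrl, get_state, vision, ticket, models
def cloud(n,d):
    c=vision.camera_info(n); v,u=np.mgrid[0:480,0:640]
    uv=np.stack([u,v],-1).reshape(-1,1,2).astype(np.float64)
    x=cv2.undistortPoints(uv,c['mtx'],c['dist_coeffs']).reshape(480,640,2)
    P=np.concatenate([x,np.ones((480,640,1))],-1)*d[...,None]
    return (P-c['t'])@c['R']
def proj(n,X):
    c=vision.camera_info(n)
    return cv2.projectPoints(np.atleast_2d(np.asarray(X,float)),cv2.Rodrigues(c['R'])[0],c['t'],c['mtx'],c['dist_coeffs'])[0].reshape(-1,2)
E
python3 - <<'E'
from h import *
d=np.load('pics/top0.npy'); W=cloud('top',d)
z=W[...,2]; print('table z',np.median(z[300:330,20:60]), 'lid z',np.median(z[210:260,130:220]))
v,u=np.mgrid[0:480,0:640]
reg=(u>95)&(u<300)&(v>160)&(v<320)
m=reg&(z>0.087)&(z<0.101)
pts=W[m][:,:2].astype(np.float32)
n,l,st,ce=cv2.connectedComponentsWithStats(cv2.morphologyEx(m.astype(np.uint8),cv2.MORPH_OPEN,np.ones((9,9))))
k=1+np.argmax(st[1:,4]); pts=W[l==k][:,:2].astype(np.float32)
r=cv2.minAreaRect(pts); print(r, cv2.boxPoints(r), st[k])
# tab
t=(u>155)&(u<180)&(v>290)&(v<312)&(z>0.06)&(z<0.11)
T=W[t]; print('tab',T.mean(0),T.min(0),T.max(0))
b=(u>238)&(u<270)&(v>268)&(v<295)&(z>0.05)&(z<0.11)
T=W[b]; print('bar',T.mean(0),T.min(0),T.max(0), len(T))
for nm in('plain',):
    m=(u>330)&(u<445)&(v>180)&(v<310)&(z>0.06)&(z<0.08)
    l=cv2.morphologyEx(m.astype(np.uint8),cv2.MORPH_OPEN,np.ones((25,25)))
    print(cv2.minAreaRect(W[l>0][:,:2].astype(np.float32)))
E
```

```text
table z -0.0007130588578948189 lid z 0.09380422933006019
((0.5234259366989136, 0.20064334571361542), (0.24766160547733307, 0.22129736840724945), 0.582636296749115) [[0.39847636 0.31002712]
 [0.40072668 0.08874117]
 [0.6483755  0.09125957]
 [0.6461252  0.31254554]] [  111   176   117   133 12586]
tab [0.41630593 0.19858289 0.09238841] [0.399536   0.18362352 0.08450871] [0.43212511 0.21598374 0.09707133]
bar [0.45479913 0.04133677 0.07013949] [0.44553292 0.01597882 0.0584718 ] [0.4631474  0.06869033 0.0768322 ] 271
((0.5395679473876953, -0.20537744462490082), (0.12529446184635162, 0.1444644182920456), 0.9791810512542725)
```

```bash
cat >> h.py <<'E'
from scipy.spatial.transform import Rotation as Ro
PSI=np.deg2rad(0.58); O=np.array([0.5465,0.2005,0.0]); RC=Ro.from_euler('z',PSI)
def w(x,y,z): return O+RC.apply(np.array([x,y,z])/1000.)
def q(tilt=0): # tilt about case x, deg (body leans to -y), tool down
    r=RC*Ro.from_euler('x',180+tilt,degrees=True); a=r.as_quat(); return [a[3],a[0],a[1],a[2]]
def tabw(deg,dz=-23):
    t=np.deg2rad(deg); x=100-232*np.cos(t)+7*np.sin(t); z=80+232*np.sin(t)+7*np.cos(t)
    return w(x,0,z+dz)
E
python3 - <<'E'
from h import *
for a in range(0,76,15): 
    j=ctrl.ik(tabw(a),q()); print(a,tabw(a).round(3),None if j is None else np.round(j,2))
print('hi',ctrl.ik(w(-132,0,200),q()))
for x,z in((-45,250),(-45,92),(0,92),(25,92)):
    j=ctrl.ik(w(x,-155,z),q(25)); print(x,z,w(x,-155,z).round(3),None if j is None else np.round(j,2))
E
```

```text
0 [0.415 0.199 0.064] [-0.09  0.54 -0.6   2.13  0.52  0.62 -2.62]
15 [0.424 0.199 0.124] [ 0.11  0.51 -0.87  2.04  0.53  0.83 -2.64]
30 [0.449 0.2   0.179] [ 0.22  0.51 -1.02  1.92  0.51  1.01 -2.59]
45 [0.487 0.2   0.226] [ 0.22  0.5  -1.01  1.76  0.46  1.14 -2.49]
60 [0.537 0.2   0.261] [ 0.18  0.52 -0.95  1.59  0.44  1.26 -2.4 ]
75 [0.593 0.201 0.283] [ 0.14  0.59 -0.91  1.4   0.46  1.37 -2.34]
hi [ 0.33660216  0.5133097  -1.25241679  1.95622797  0.55667237  1.08156639
 -2.71768483]
-45 250 [0.503 0.045 0.25 ] [ 0.54  0.38 -0.53  1.8  -0.29  1.04 -1.37]
-45 92 [0.503 0.045 0.092] [ 0.5   0.59 -0.52  2.   -0.25  0.66 -1.3 ]
0 92 [0.548 0.046 0.092] [ 0.47  0.64 -0.5   1.88 -0.22  0.72 -1.34]
25 92 [0.573 0.046 0.092] [ 0.45  0.67 -0.49  1.82 -0.21  0.76 -1.36]
```

```bash
python3 - <<'E'
from h import *
ctrl.movep(w(-132,0,200),q())
print(get_state()['time'],get_state()['tcp_pos'],get_state()['qpos'].round(2) if hasattr(get_state()['qpos'],'round') else get_state()['qpos'])
ctrl.movel(tabw(0))
p,d=vision.grab_frame('side'); cv2.imwrite('pics/side1.png',p)
p,d=vision.grab_frame('wrist'); cv2.imwrite('pics/wrist1.png',p)
s=get_state(); print(s['time'],s['tcp_pos'],tabw(0),s['contact_force'])
E
```

```text
3.425 [0.41492938 0.19848172 0.19986718] [ 0.33  0.5  -1.22  1.96  0.54  1.07  0.45]
4.5833 [0.41496687 0.19946001 0.06471761] [0.41450676 0.1991638  0.064     ] [-1.38611003 -0.11379922  0.35196988]
```

View pics/side1.png

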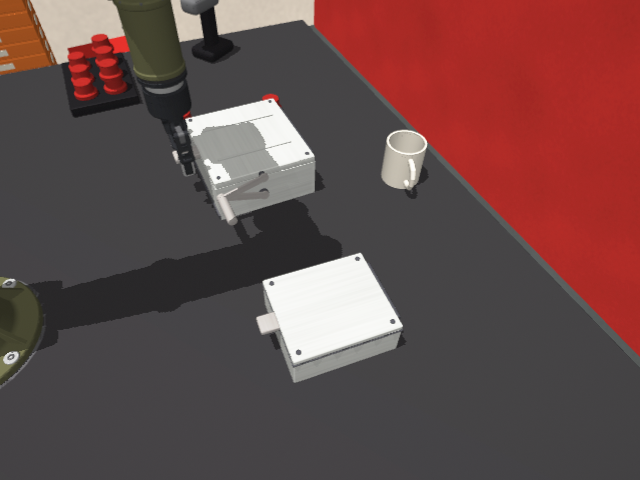

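View pics/wrist1.png

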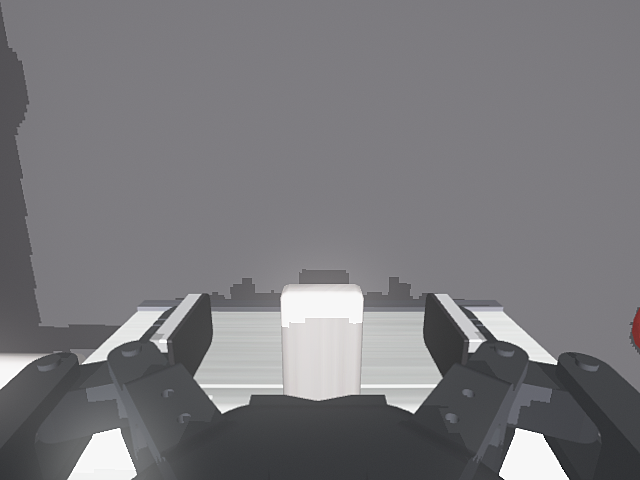

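The wrist view shows the tab centred between the open pads, at about columns 282–363. I'll grip it and lift in an arc.

```bash
python3 - <<'E'
from h import *
ctrl.close_gripper(50); s=get_state(); print(s['time'],s['width'],np.round(s['contact_force'],1))
if 0.025<s['width']<0.036:
    off=np.array(s['tcp_pos'])-tabw(0)
    for a in (8,16,24,32,40):
        ctrl.movel(tabw(a),max_speed=0.08)
        s=get_state(); print(a,round(s['time'],2),round(s['width'],4),np.round(s['contact_force'],1),np.round(s['tcp_pos']-tabw(a),4))
    p,d=vision.grab_frame('side'); cv2.imwrite('pics/side2.png',p)
E
```

```text
5.1333 0.029326593084861907 [-1.   5.   3.8]
8 5.69 0.0297 [ 0.2  6.1 -1.8] [0.     0.0019 0.0004]
16 6.25 0.0293 [-0.1  7.6 -2.6] [-0.0001  0.0018  0.0003]
24 6.81 0.0293 [-0.1  7.7 -2.6] [-0.0002  0.0018  0.0003]
32 7.37 0.0293 [-0.   6.8 -1.6] [-0.0004  0.0018  0.0002]
40 7.92 0.0291 [ 0.1  7.1 -2.3] [-0.0007  0.0018  0.    ]
```

View pics/side2.png

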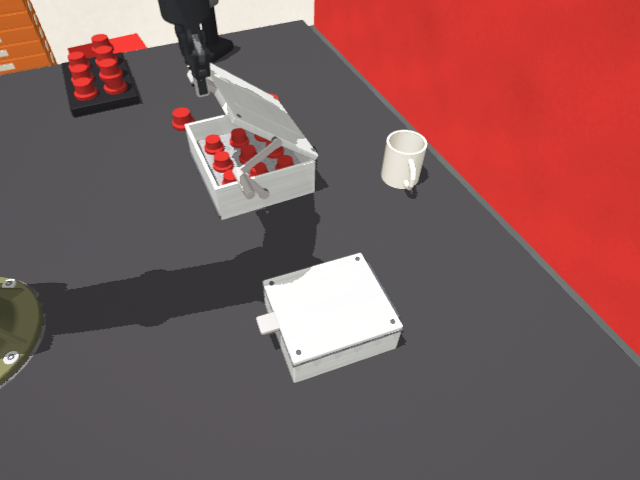

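The lid is at about 40° and following the gripper, with the stay unfolding (bar near (250,185)). Next I'll continue to 68° and release.

```bash
python3 - <<'E'
from h import *
for a in (48,56,62,68):
    ctrl.movel(tabw(a),max_speed=0.08)
    s=get_state(); print(a,round(s['time'],2),round(s['width'],4),np.round(s['contact_force'],1),np.round(s['tcp_pos']-tabw(a),4))
ctrl.ungrasp()
p=np.array(get_state()['tcp_pos']); ctrl.movel(p+[0,0,0.075],max_speed=0.12)
p,d=vision.grab_frame('side'); cv2.imwrite('pics/side3.png',p); np.save('pics/side3.npy',d)
p,d2=vision.grab_frame('top'); cv2.imwrite('pics/top3.png',p); np.save('pics/top3.npy',d2)
print([(r['point'],round(r['p'],2)) for r in models.recognise('side','stay_bar')])
def bar(deg):
    t=np.deg2rad(deg);A=np.array([100-110*np.cos(t),80+110*np.sin(t)]);B=np.array([-10,40]);dd=A-B;L=np.linalg.norm(dd)
    n=np.array([-dd[1],dd[0]])/L; return (A+B)/2+n*np.sqrt(max(0,86**2-L*L/4))
for a in (60,64,68,70,72): print(a,bar(a).round(1),proj('side',w(bar(a)[0],-185,bar(a)[1])).round(),proj('top',w(bar(a)[0],-185,bar(a)[1])).round())
print(get_state()['time'])
E
```

```text
48 8.53 0.0294 [-1.4  6.3 -1. ] [-0.0008  0.0017  0.    ]
56 9.09 0.0292 [-1.6  6.5 -1.4] [-0.0011  0.0017 -0.0001]
62 9.54 0.0291 [-1.9  4.8  0.2] [-0.0008  0.0017  0.    ]
68 9.99 0.0291 [-1.4  6.6  0.4] [-0.001   0.0017 -0.0001]
[([276.2, 161.7], 0.79), ([284.7, 139.8], 0.21)]
60 [-24.6 124.8] [[268. 186.]] [[265. 243.]]
64 [-15.9 125.8] [[273. 184.]] [[265. 238.]]
68 [ -6.4 125.9] [[278. 182.]] [[265. 233.]]
70 [ -1.3 125.6] [[281. 182.]] [[265. 230.]]
72 [  4.2 124.8] [[284. 181.]] [[265. 227.]]
11.5083
```

View pics/side3.png

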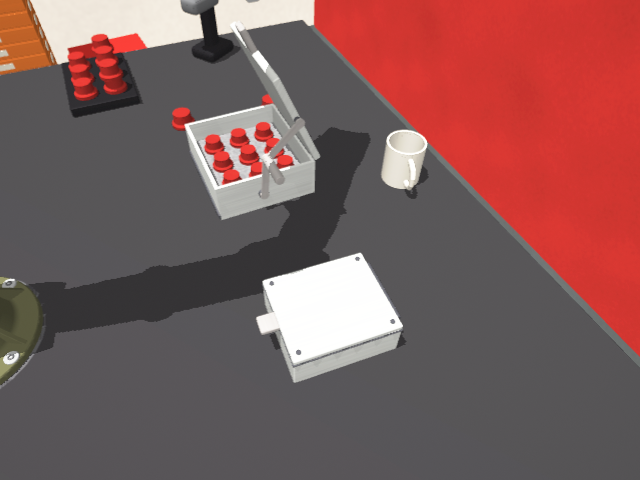

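View pics/top3.png

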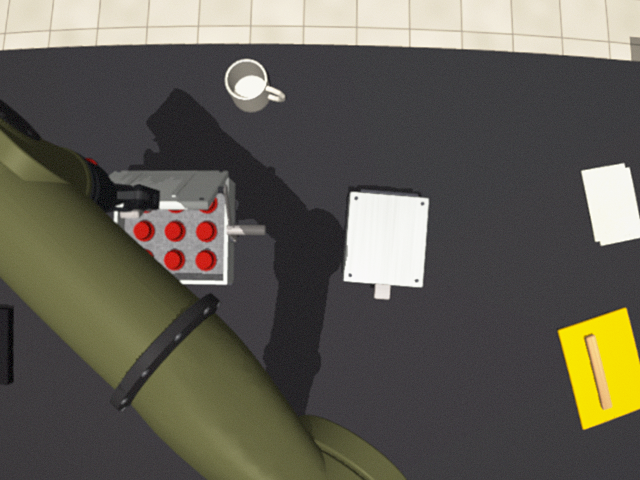

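The lid holds by itself at about 67°, and the bar end is at side (278,181) and top (265,230), so the bar axis is at case x of about -5 mm. Now I'll retreat up and back, close the gripper, and go round to in front of the bar.

```bash
python3 - <<'E'
from h import *
ctrl.movel(w(-85,0,370),max_speed=0.2)
ctrl.close_gripper(50)
ctrl.movep(w(-75,-155,260),q(25))
s=get_state();print(s['time'],s['tcp_pos'],w(-75,-155,260))
ctrl.movel(w(-60,-155,92),max_speed=0.15)
s=get_state(); print(s['time'],np.round(s['contact_force'],1),s['tcp_pos'],s['width'])
p,d=vision.grab_frame('side'); cv2.imwrite('pics/side4.png',p)
E
```

```text
13.7917 [0.47331797 0.04530225 0.26066585] [0.47307287 0.04474874 0.26      ]
15.0667 [0.1 0.3 0.1] [0.48848214 0.0451528  0.09272759] 0.00024432856931052703
```

View pics/side4.png

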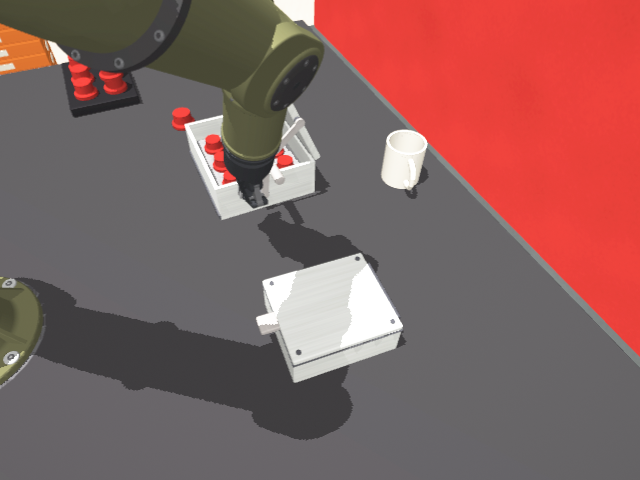

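```bash
python3 - <<'E'
from h import *
for n in('side','top'):
    p,d=vision.grab_frame(n); cv2.imwrite(f'pics/{n}5.png',p); np.save(f'pics/{n}5.npy',d)
    W=cloud(n,d)
    m=(p[...,1].astype(int)>p[...,0].astype(int)+15)&(d>0)  # olive
    P=W[m]; 
    for y0 in np.arange(-.2,.5,.05):
        Q=P[(P[:,1]>y0)&(P[:,1]<y0+.05)]
        if len(Q)>20: print(n,round(y0,2),len(Q),np.percentile(Q,2,axis=0).round(3),np.percentile(Q,98,axis=0).round(3))
E
```

```text
side -0.2 4869 [ 0.426 -0.199  0.391] [ 0.522 -0.153  0.499]
side -0.15 1192 [ 0.452 -0.149  0.316] [ 0.543 -0.1    0.475]
side -0.1 2672 [ 0.059 -0.099  0.003] [ 0.514 -0.051  0.374]
side -0.05 1227 [ 0.065 -0.049  0.003] [ 0.451 -0.001  0.288]
side -0.0 938 [0.07  0.001 0.01 ] [0.116 0.049 0.041]
side 0.05 151 [0.059 0.051 0.011] [0.103 0.098 0.03 ]
top -0.2 6917 [ 0.357 -0.199 -0.753] [ 1.37  -0.151  0.572]
top -0.15 5795 [ 0.399 -0.149 -0.753] [ 1.362 -0.101  0.522]
top -0.1 2577 [ 0.06  -0.1   -0.754] [ 1.391 -0.052  0.492]
top -0.05 1971 [ 0.07  -0.049 -0.756] [ 1.402 -0.002  0.421]
top -0.0 827 [ 0.067  0.001 -0.756] [1.377 0.049 0.076]
top 0.05 620 [ 0.051  0.051 -0.759] [1.388 0.099 0.028]
top 0.1 344 [ 0.055  0.101 -0.761] [1.398 0.148 0.067]
top 0.15 340 [ 0.858  0.151 -0.76 ] [1.407 0.199 0.015]
top 0.2 383 [ 0.553  0.202 -0.76 ] [1.409 0.249 0.06 ]
top 0.25 370 [ 0.534  0.251 -0.76 ] [1.41  0.299 0.064]
top 0.3 307 [ 1.25   0.301 -0.759] [ 1.407  0.348 -0.739]
top 0.35 302 [ 1.248  0.351 -0.76 ] [ 1.408  0.399 -0.739]
top 0.4 240 [ 0.456  0.402 -0.761] [1.41  0.448 0.035]
top 0.45 241 [ 1.247  0.451 -0.761] [ 1.408  0.499 -0.74 ]
```

View pics/top5.png

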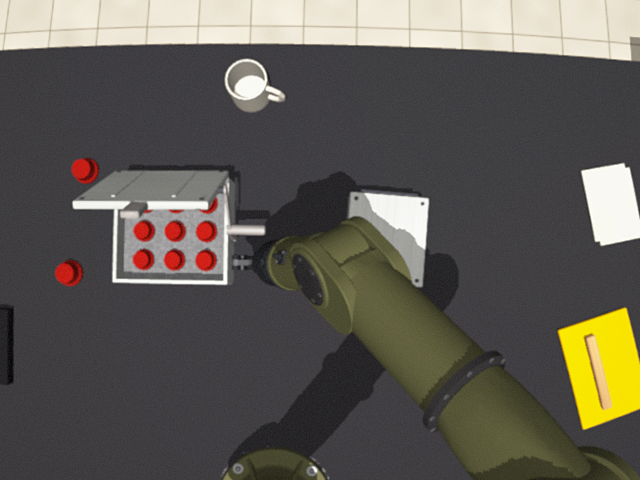

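In the top view the arm is clear of the lid on the -y side. The closed fingers at about (245,262) are in front of the bar at (247,230). I'll push towards +x in steps.

```bash
python3 - <<'E'
from h import *
for x in (-35,-25,-10,0,8,14,18,20):
    ctrl.movel(w(x,-155,92),max_speed=0.05)
    s=get_state(); F=np.array(s['contact_force']); c=RC.inv().apply(np.array(s['tcp_pos'])-O)*1000
    print(x,round(s['time'],2),F.round(1),c.round(1))
    if np.linalg.norm(F)>30: break
for n in('side','top'):
    p,d=vision.grab_frame(n); cv2.imwrite(f'pics/{n}6.png',p); np.save(f'pics/{n}6.npy',d)
E
```

```text
-35 15.87 [-0.  -0.4 -0.9] [ -35.2 -154.8   91.9]
-25 16.22 [0.4 0.7 0.8] [ -24.7 -154.9   92. ]
-10 16.67 [ 0.2 -0.5 -0.6] [  -9.2 -154.9   92.2]
0 17.02 [ 0.7  0.1 -0.4] [   0.8 -154.9   92.1]
8 17.32 [ 0.   1.  -0.1] [   8.7 -155.    92.1]
14 17.59 [ 0.2 -0.2 -0.3] [  14.7 -154.9   92.1]
18 17.84 [ 0.5 -0.4  0.1] [  18.4 -155.    92.1]
20 18.09 [-1.4  0.2 -1.2] [  19.9 -155.    91.9]
```

View pics/top6.png

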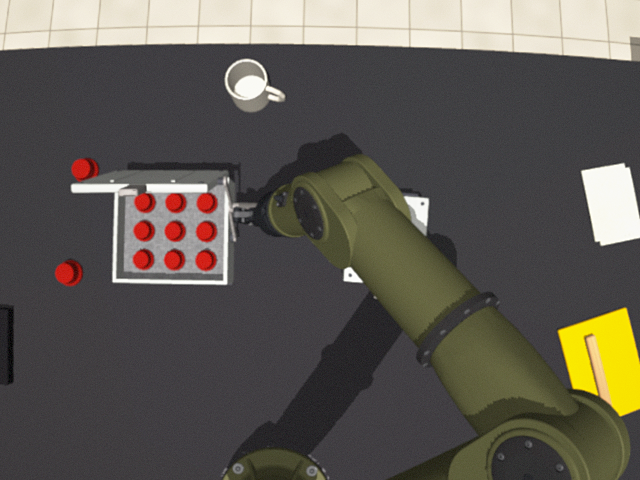

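View pics/side6.png

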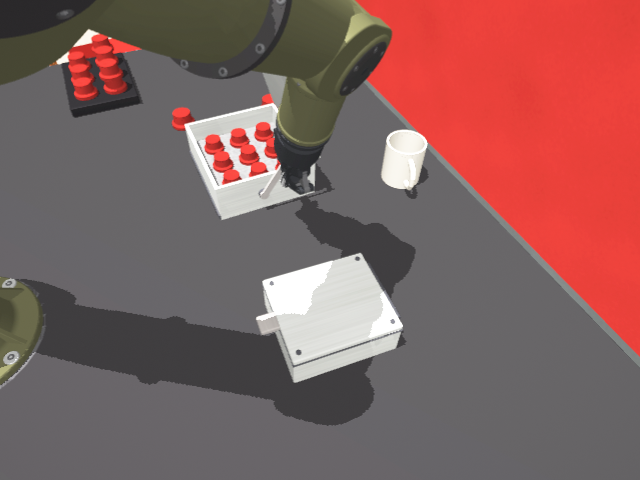

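The lid has risen, so the bar is moving with very little force. I'll keep going in small steps until it stops.

```bash
python3 - <<'E'
from h import *
for x in (22,24,26,28,30,32,34,36):
    ctrl.movel(w(x,-155,92),max_speed=0.03)
    s=get_state(); F=np.array(s['contact_force']); c=RC.inv().apply(np.array(s['tcp_pos'])-O)*1000
    print(x,round(s['time'],2),F.round(1),c.round(1))
    if np.linalg.norm(F)>25: break
for n in('side','top'):
    p,d=vision.grab_frame(n); cv2.imwrite(f'pics/{n}7.png',p); np.save(f'pics/{n}7.npy',d)
E
```

```text
22 18.44 [-4.8 -1.   0.9] [  20.9 -155.    91.7]
24 18.69 [-10.4  -1.7   4.7] [  21.1 -154.9   91.5]
26 18.94 [-15.5  -3.6   8.1] [  21.2 -154.9   91.3]
28 19.19 [-21.3  -5.8  11.9] [  21.3 -154.8   90.9]
```

View pics/top7.png

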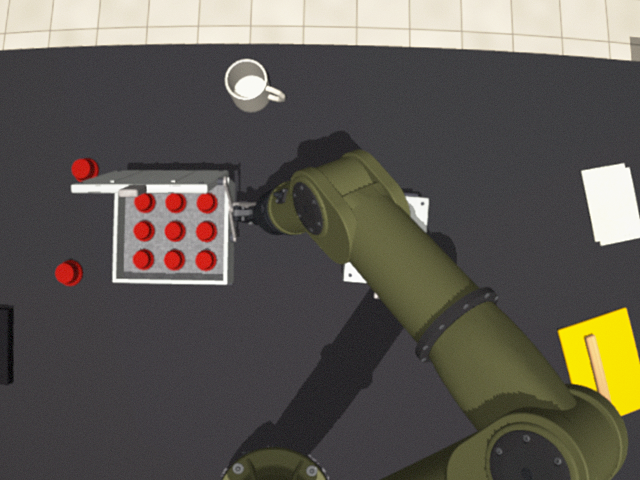

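The fingers stopped hard at case x of about 21 mm. Adding 20 mm puts the bar at 41, which is the locked position. I'll back off and check.

```bash
python3 - <<'E'
from h import *
ctrl.movel(w(-40,-160,95),max_speed=0.15)
ctrl.movel(w(-90,-175,270),max_speed=0.2)
ctrl.movep(w(-160,-300,300),q(25))
for n in('side','top'):
    p,d=vision.grab_frame(n); cv2.imwrite(f'pics/{n}8.png',p); np.save(f'pics/{n}8.npy',d)
for nm,b in(('straight',(34,114)),('lock',(41,109)),('70',(9,124))):
    for y in (-125,-185): print(nm,y,proj('side',w(b[0],y,b[1])).round(1),proj('top',w(b[0],y,b[1])).round(1))
print([(r['point'],round(r['p'],2)) for r in models.recognise('side','stay_bar')])
W=cloud('top',d)
C=RC.inv().apply((W.reshape(-1,3)-O))*1000
m=(C[:,1]>-183)&(C[:,1]<-135)&(C[:,2]>85)&(C[:,2]<150)&(abs(C[:,0])<90)
print(m.sum(),C[m].min(0).round(1),C[m].max(0).round(1),np.median(C[m],axis=0).round(1))
big=np.zeros((240*2,320*2,3),np.uint8)
p=cv2.imread('pics/side8.png')[80:230,170:370]; cv2.imwrite('pics/crop8.png',cv2.resize(p,(800,600),interpolation=2))
print(get_state()['time'])
E
```

```text
straight -125 [[286.5 161. ]] [[233.1 210.4]]
straight -185 [[299.8 181.1]] [[266.1 210.6]]
lock -125 [[290.1 162.2]] [[233.6 206.8]]
lock -185 [[303.4 182.2]] [[266.4 207. ]]
70 -125 [[273.4 160.2]] [[232.  223.7]]
70 -185 [[286.4 180.7]] [[265.4 224. ]]
[([296.2, 169.4], 0.56)]
261 [  32.8 -182.9  106.4] [  50.3 -135.   122.6] [  40.1 -158.7  116. ]
21.7583
```

View pics/crop8.png

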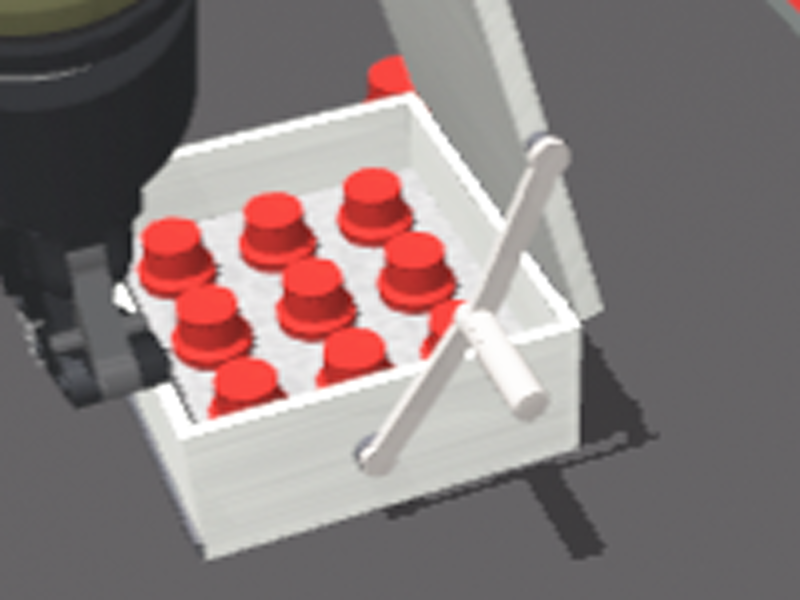

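View pics/top8.png

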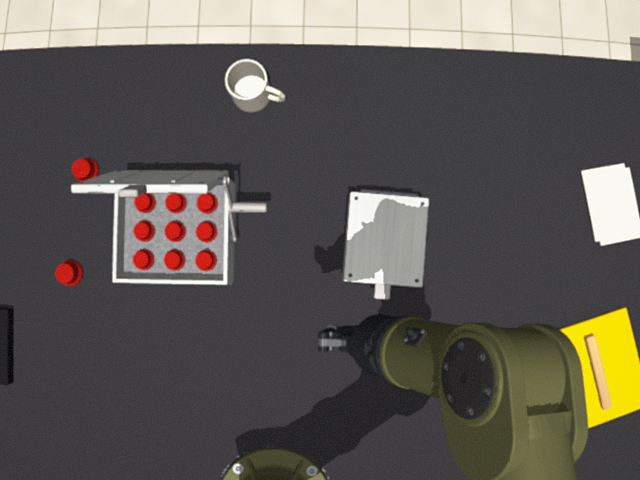

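The bar axis measures case x of about 41.5 and z of about 109, with its pin beyond the line joining the two end pins: the stay is locked past straight. The lid stays up, the gripper is clear, and the plain case is at the same pixels as before (344–429, 190–287).

```bash
python3 - <<'E'
from h import *
s=get_state(); print(s['time'],np.round(s['contact_force'],1),np.abs(s['qd']).max())
print(ticket.close_job())
E
```

```text
21.7583 [-0.1  0.2 -0.1] 0.004116090569014679
the job is handed in; nothing more can be done
None
```

The stay case's lid is up and its stay is locked past straight, with nothing holding it. I handed the job in at 21.8 s of the 48 s allowed.

- **Lid:** I gripped the front tab by its sides, raised the lid to about 68° and let go. It stayed up by itself.
- **Stay:** I pushed the crossbar towards the back with the closed fingers until it stopped hard, at about 25 N.
- **Lock check:** After I backed off, depth put the bar axis at about x 41.5, z 109 mm in the case frame, against (41, 109) for locked. The picture also shows the middle pin past the line between the two end pins.
- **Plain case:** It is at the same place in the top view before and after.
- **At hand-in:** The gripper was clear of everything and the wrist force read near zero.

No check failed. The only mismatch was that the networks' first tab and bar points were several pixels off, so I used positions fitted from the depth images instead.

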